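# Uncover a docked module and pull-test its latch

### The job

Lift the grey hood straight off the module on the sloping dock without drawing the module out along with it, and set it down gently, open side down, in the middle of the black mat. Then take the module by its rib and pull it straight out of the dock, slowly and with rising force, to 12 N (the whole black stripe round its foot just shows, 10 mm out), never as far as 18 N; hold it there for a second to prove that the latch holds, ease it all the way home again and let go. Leave everything else where it stands.

Things in the scene. Friction and masses are not known exactly. Their poses are not given: they have to be found in the camera images.
- dock: Fixed sloping dock: aluminium plate 160 x 120 mm on a base 170 x 130 mm. Origin on the bench under the plate's middle, x and y level, z up. The plate faces the dock's -x side: its normal leans 30 degrees from vertical, (-0.5, 0, 0.866) in the dock's axes; up-slope is (0.866, 0, 0.5).
- dock_face (a point): Middle of the dock plate's upper surface, 85 mm above the dock's origin, axes as the dock's. Here the white plastic module is plugged in: a block 44 mm (up-slope) x 84 mm (dock's y) standing 22 mm out of the plate, with an upright rib on it, both under the hood at the start.
- module_grip (a point): Grip point on the module's rib, moves with the module: 47 mm from the plate when home. The rib is 14 mm thick (up-slope), 60 mm long (dock's y), 40 mm high (foot 22, top 62 mm from the plate). Squeeze it across the 14 mm, fingers along the plate's normal. Site z: the normal, x up-slope, y the rib's length.
- module (a joint): How far the module is drawn out along the plate's normal, m; 0 is home. A sprung latch pulls it back with 4 N at home (weight included) plus 0.8 N per mm: 12 N at 10 mm, 18 N at 17.5 mm; damping adds 0.4 N per 10 mm/s. Let go, it snaps back. A black stripe 6 mm wide round the foot hides in the dock when home, is just wholly out at 10 mm.
- hood: Loose grey plastic hood, about 100 g: a box open below, outside 60 x 100 x 70 mm (x, y, z), walls 4 mm; on top a rib 14 mm thick (x), 60 long (y), 36 high. Origin: middle of the open underside, z to the rib. At the start it stands over the module, rim on the plate, tilted with it, 4 mm play all round, leaning down-slope. It must rise 62 mm along the plate's normal to come clear.
- hood_grip (a point): Grip point on the hood's rib, 94 mm above its underside on its middle line; axes as the hood's. Squeeze the rib across its 14 mm; held lightly or swung fast, the hood can pivot in the grip.
- mat: Fixed black rubber mat, 150 x 150 x 4 mm, lying on the bench; origin at the middle of its underside.
- mug: Bystander, leave alone: blue ceramic mug, 80 mm wide, 90 high. Origin at its underside.
- cup: Bystander, leave alone: green plastic cup, 72 mm wide, 85 high. Origin at its underside.
- screwdriver: Bystander, leave alone: screwdriver, 180 mm long, lying between dock and mat. Origin at its underside.
- jar: Bystander, leave alone: black jar with red lid, 60 mm wide, 75 high. Origin at its underside.
- mouse: Bystander, leave alone: round black computer mouse, 62 mm wide, 34 high. Origin at its underside.
- parts_tray: Bystander, leave alone: black divided tray, 120 x 90 x 35 mm. Origin at its underside.
Not all that is in view belongs to the job. Of the things shaped like the mat, the black one is meant. What is shaped like the dock but yellow is not meant.

How it is judged:
By the outcome, as a careful person would: the job done as asked, in the order asked, and still so for the second after the job is handed in, with the robot touching nothing.
It also fails if it takes over 67 s, if anything falls off the work surface, if the arm or the gripper's body presses on something with over 40 N, if the wrist force passes 120 N, or if a joint passes its speed limit or range.

### The arm

A 6-joint arm with a two-finger parallel gripper is mounted at the origin on the work surface. World frame = base frame: x ahead of the robot, y to its left, z up, the work surface at z = 0. Lengths are in m, angles in rad, forces in N, time in s.
With the tool pointing down it reaches from about 0.35 to 0.875 m from the base axis. Payload 4.2 kg.
Tool frame: the origin (TCP) lies midway between the tips of the shut fingers; the grasp point (between the pads) lies arm.hold_point_z behind it (arm.hold_point_z is the distance from the TCP to the grasp point, in m); z points along the fingers, y is the direction in which the jaws open and shut (so a half turn about z gives the same grasp; the last joint's range is limited). The gripper opens to 85 mm and grips with 20 to 120 N. Pads are 22 mm wide; open, the fingers measure 114 mm over their backs; the gripper's body (76 mm by 85 mm) begins 54 mm behind the grasp point. The pads swing forward as they close: fully open they stand 13 mm farther back than shut.
Start: joints at [1.502, 0.385, 0.008, 0, -1.194, -0.259], TCP at [0.201, 0.592, 0.231] pointing down, gripper open.
Joint ranges: [-3.14, 3.14], [-1.21, 2.06], [-1.07, 1.41], [-3.16, 2.05], [-2.99, -0.16], [-3.1, 3.1]. Speed limits (rad/s): [2.79, 2.79, 3.14, 3.14, 3.14, 3.14].

### API

Orientations are given as a rotation vector (axis times angle).
In Python, from station import arm, capture gives the robot as it stands. The module is installed in compiled form; this text tells all that it offers. Calls block until the motion is done:
- arm.move_to(position, orientation): joint-space move of the TCP to a pose.
- arm.move_linear(position, rot=None, feed=0.15, until_force=None): straight line of the TCP; rot=None keeps the orientation; feed is the mean speed in m/s. With until_force (N) it stops when the force on the tool has changed by that much, and returns True; else False.
- arm.goto_joints(angles): joint-space move.
- arm.gripper_open() and arm.close_gripper(grip_force=None): open the fingers fully, or close them until they stop; grip_force is the grip in N (None keeps the last).
- arm.hold(seconds).
- arm.solve_ik(position, orientation): joint angles nearest the present ones, or None.
- arm.get_obs(): the state.
- capture(name): name is "scene" or "top"; returns a dict with "pixels" (420x560x3 uint8, red, green, blue), "fovy" (degrees; the focal length in pixels is half the picture's height over the tangent of half this angle, whatever the lens; pixels are square), "cx", "cy" (the principal point, pixels), "rvec" (rotation vector, rad) and "tvec" (3), from world to camera coordinates, as OpenCV has them. Camera axes: x right, y down, z forward; pixel columns grow to the right and rows downward; lengths in m; the calibration is good to about 2 mm. A picture is of the moment at which its call begins. There is no depth.
A pose or a line that the arm cannot do raises arm.IKError and nothing moves.
- arm.job_done(): hands the job in, once; it reports no verdict.
The state is a dict: "time": time; "qpos": joint angles; "joint_vel": joint speeds; "joint_efforts": joint torques, N m; "tool_pos": TCP position; "tool_rot": TCP orientation; "ft_force": force on the tool from outside, world axes, zero at the start; "ft_torque": the same for the moment, N m; "gripper_width": finger opening in m.
Only numpy, scipy, OpenCV 4.12 (cv2) and the standard library are available. Lean on these libraries where they do the work, as an engineer would, in place of code of your own. Each camera call takes 0.05 s, during which the arm holds its last target.

## Working session

There is one attempt and no reset: what is moved stays moved. The work goes in short steps, each a Python script; the robot and the scene stay as the last script left them, time stands still between calls to the robot, and variables do not carry over. Pictures are saved under pics/ and viewed, and the job is handed in when it is done.

```bash
mkdir -p pics; python3 - <<'E'
from station import arm,capture
import cv2,pickle
for n in("scene","top"):
    c=capture(n); cv2.imwrite(f"pics/{n}0.png",c["pixels"][:,:,::-1]); pickle.dump(c,open(f"{n}0.pkl","wb"))
    print(n,c["fovy"],c["cx"],c["cy"],c["rvec"],c["tvec"])
print(arm.get_obs(),arm.hold_point_z)
E
```

```text
scene 55.03444137422743 282.93954532868037 207.40923078271265 [ 2.28279411  0.76510521 -0.28206616] [-0.42600551 -0.14552241  1.36119348]
top 42.024861969692644 275.2477432797202 196.99396453662922 [ 2.15029992 -2.21303031  0.10614755] [-0.00484925  0.5305206   1.37880867]
{'time': 0.1, 'qpos': array([ 1.50162500e+00,  3.85488244e-01,  6.76814927e-03, -4.55161912e-04,
       -1.19399173e+00, -2.58599931e-01]), 'joint_vel': array([-0.00049826, -0.00151275,  0.00281982,  0.00111462, -0.00079454,
        0.00066733]), 'joint_efforts': array([-5.72627941e-04, -3.93325317e+01,  1.88927150e+01,  4.19795930e+00,
       -2.64568771e-03,  6.35161385e-06]), 'tool_pos': array([0.20101914, 0.59124271, 0.23032501]), 'tool_rot': array([ 3.09753390e+00, -5.12502601e-01, -3.76788188e-04]), 'ft_force': array([-0.90270422, -1.25041256, -0.24086982]), 'ft_torque': array([-0.02727476, -0.0006542 ,  0.02880126]), 'gripper_width': 0.08575712299441793} 0.0187
```

```bash
ls
```

```text
pics
scene0.pkl
top0.pkl
```

View pics/scene0.png

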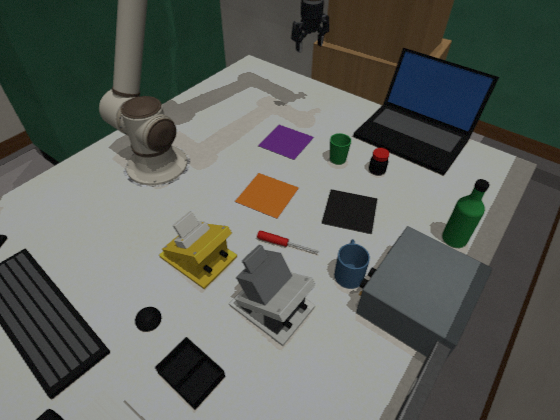

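View pics/top0.png

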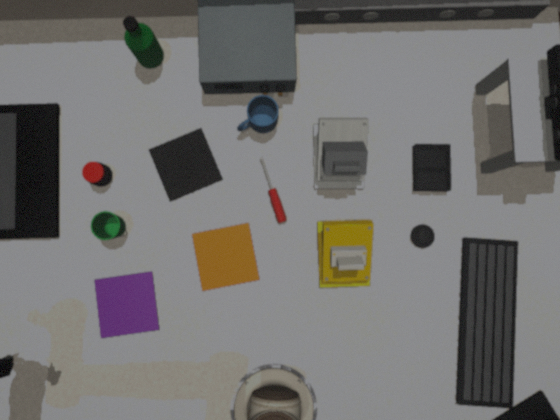

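The scene holds two docks: an aluminium one with a grey hood (top 342,155; scene 272,285) and a yellow one (top 346,253). The aluminium one is meant. There are three mats: black (top 186,164; scene 350,211), orange (226,256) and purple (127,304). The black one is meant. I'll confirm both in enlarged crops.

```bash
python3 - <<'E'
import cv2
a=cv2.imread("pics/top0.png");b=cv2.imread("pics/scene0.png")
r=lambda i,x,y,w,h,s:cv2.convertScaleAbs(cv2.resize(i[y:y+h,x:x+w],None,fx=s,fy=s,interpolation=cv2.INTER_CUBIC),alpha=1.3)
cv2.imwrite("pics/c_top.png",r(a,300,105,80,90,6.6))
cv2.imwrite("pics/c_sc.png",r(b,220,235,110,110,5.4))
cv2.imwrite("pics/c_mat.png",r(a,140,115,100,95,6))
E
```

```text
(no output)
```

View pics/c_top.png

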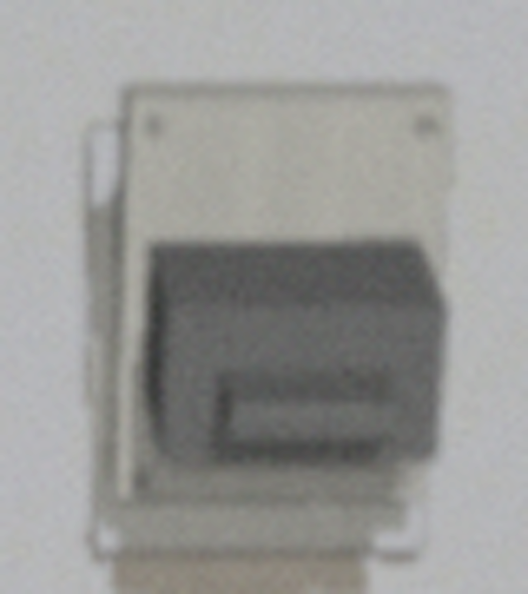

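View pics/c_sc.png

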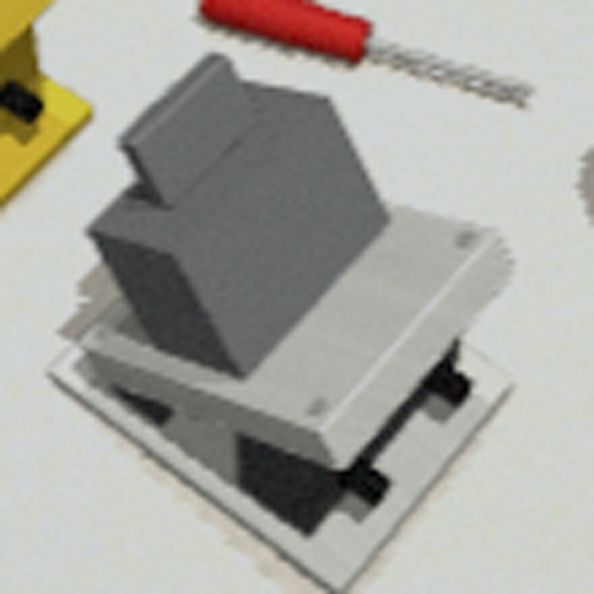

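View pics/c_mat.png

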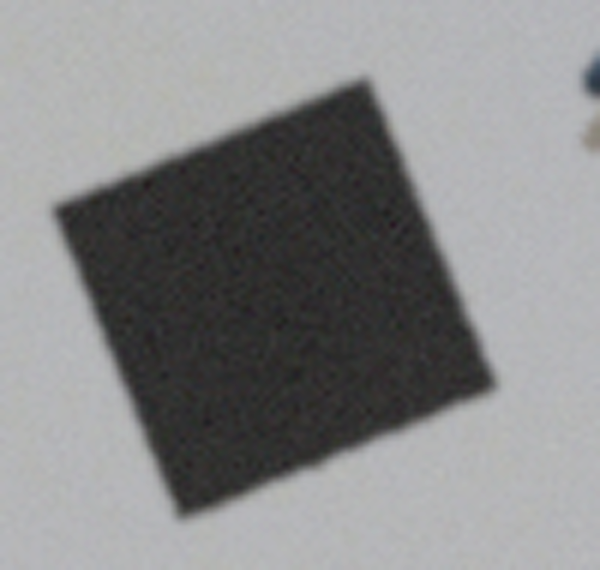

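```bash
cat > h.py <<'E'
import numpy as np,cv2,pickle
from scipy.optimize import least_squares
from scipy.spatial.transform import Rotation as R
def proj(c,P):
    f=210/np.tan(np.radians(c["fovy"]/2)); K=np.array([[f,0,c["cx"]],[0,f,c["cy"]],[0,0,1.]])
    return cv2.projectPoints(np.asarray(P,float).reshape(-1,1,3),np.asarray(c["rvec"],float),np.asarray(c["tvec"],float),K,None)[0].reshape(-1,2)
S,C=0.5,np.sqrt(.75)
U=np.array([[C,0,-S],[0,1,0],[S,0,C]]) # columns: upslope,y,normal
def face(p,q): # plate coords -> world
    Rz=R.from_euler('z',p[2]).as_matrix()
    return (Rz@(np.array([0,0,.085])[:,None]+U@np.atleast_2d(q).T)).T+np.array([p[0],p[1],0])
def hood(p,q): # p: x,y,yaw,du,dv,dyaw
    Rh=R.from_euler('z',p[5]).as_matrix()
    return face(p,(Rh@np.atleast_2d(q).T).T+[p[3],p[4],0])
E
cat > fit.py <<'E'
from h import *
T=pickle.load(open("top0.pkl","rb"));Sc=pickle.load(open("scene0.pkl","rb"))
t=lambda a,b:((a+.5)/6.6-.5+300,(b+.5)/6.6-.5+105)
s=lambda a,b:((a+.5)/5.4-.5+220,(b+.5)/5.4-.5+235)
obs=[] # cam,kind,pt,pix
F,H='f','h'
obs+=[(T,F,(.08,.06,0),t(128,90)),(T,F,(.08,-.06,0),t(450,92)),(T,F,(-.08,.06,0),t(122,497)),
(T,H,(.03,.05,0),t(152,243)),(T,H,(.03,-.05,0),t(418,243)),(T,H,(.03,.05,.07),t(160,300)),(T,H,(.03,-.05,.07),t(445,308)),
(T,H,(-.03,.05,.07),t(160,460)),(T,H,(-.03,-.05,.07),t(435,460)),
(T,H,(.007,.03,.106),t(232,402)),(T,H,(.007,-.03,.106),t(392,402)),(T,H,(-.007,.03,.106),t(230,443)),(T,H,(-.007,-.03,.106),t(382,443)),
(Sc,F,(.08,-.06,0),s(325,430)),(Sc,F,(.08,.06,0),s(497,236)),
(Sc,H,(.03,-.05,0),s(245,378)),(Sc,H,(.03,.05,0),s(388,218)),(Sc,H,(.03,.05,.07),s(330,97)),(Sc,H,(-.03,-.05,.07),s(90,232)),
(Sc,H,(-.007,.03,.106),s(216,55)),(Sc,H,(.007,.03,.106),s(234,68)),(Sc,H,(-.007,-.03,.106),s(121,140)),(Sc,H,(.007,-.03,.106),s(134,154))]
def res(p):
    return np.concatenate([proj(c,(face if k==F else hood)(p,q))[0]-z for c,k,q,z in obs])
r=least_squares(res,[.6,-.15,0,-.004,0,0],x_scale=.01,loss='soft_l1')
print(r.x,np.degrees(r.x[[2,5]]));print(np.c_[[i for i in range(len(obs))],res(r.x).reshape(-1,2)].round(1).tolist())
np.save("p.npy",r.x)
# mat
m=lambda a,b:((a+.5)/6-.5+140,(b+.5)/6-.5+115)
px=[m(365,78),m(494,383),m(182,518),m(54,207)]
def mp(p): return (R.from_euler('z',p[2]).as_matrix()@np.array([[.075,-.075,.004],[-.075,-.075,.004],[-.075,.075,.004],[.075,.075,.004]]).T).T+[p[0],p[1],0]
f=lambda p:(proj(T,mp(p))-px).ravel()
r2=least_squares(f,[.6,.2,0.3],x_scale=.01);print("mat",r2.x,f(r2.x).round(1));np.save("mat.npy",r2.x)
# project into scene for check
print(proj(Sc,mp(r2.x)).round(1).tolist())
b=cv2.imread("pics/scene0.png");a=cv2.imread("pics/top0.png")
import itertools
def draw(img,c,sc,off,size):
    im=cv2.resize(img[off[1]:off[1]+size,off[0]:off[0]+size],None,fx=sc,fy=sc,interpolation=cv2.INTER_CUBIC)
    def ln(A,B,col):
        q=(proj(c,np.array([A,B]))-off+.5)*sc
        cv2.line(im,tuple(map(int,q[0])),tuple(map(int,q[1])),col,1)
    def box(fn,lo,hi,col):
        cs=list(itertools.product(*zip(lo,hi)))
        for i,j in itertools.combinations(range(8),2):
            if sum(x!=y for x,y in zip(cs[i],cs[j]))==1: ln(fn(r.x,cs[i])[0],fn(r.x,cs[j])[0],col)
    box(hood,(-.03,-.05,0),(.03,.05,.07),(0,255,0));box(hood,(-.007,-.03,.07),(.007,.03,.106),(0,0,255))
    box(face,(-.08,-.06,-.0001),(.08,.06,0),(255,0,0))
    return im
cv2.imwrite("pics/ov.png",np.hstack([draw(a,T,3.9,(292,100),100),draw(b,Sc,3.9,(222,235),100)]))
E
python3 fit.py
```

```text
[ 0.63800803 -0.18853318 -0.01447464 -0.00736543  0.00223215 -0.01567376] [-0.82933589 -0.89804028]
[[0.0, -0.1, 0.3], [1.0, 0.8, -0.7], [2.0, -0.8, -0.3], [3.0, -1.0, -0.7], [4.0, -0.6, -0.6], [5.0, 0.6, 0.6], [6.0, 0.1, -0.6], [7.0, -0.6, 0.0], [8.0, -0.4, 0.1], [9.0, -0.6, -0.0], [10.0, 1.3, 0.0], [11.0, -0.6, -0.6], [12.0, 2.3, -0.5], [13.0, -0.1, 1.2], [14.0, 0.4, -0.9], [15.0, -0.1, 0.7], [16.0, 0.7, 0.6], [17.0, 0.0, 0.1], [18.0, -1.1, -0.7], [19.0, -1.4, -1.0], [20.0, -0.7, -2.6], [21.0, -1.5, 0.1], [22.0, -0.0, -1.5]]
mat [0.6252273  0.21195953 0.37676308] [ 0.3 -0.9  1.   0.4 -0.4  0.6 -0.9 -0.2]
[[371.2, 233.3], [320.2, 222.6], [329.6, 188.5], [376.7, 197.7]]
```

```bash
ls -la pics/ov.png
```

```text
-rw-r--r-- 1 agent agent 302490 Dec  6 06:06 pics/ov.png
```

View pics/ov.png

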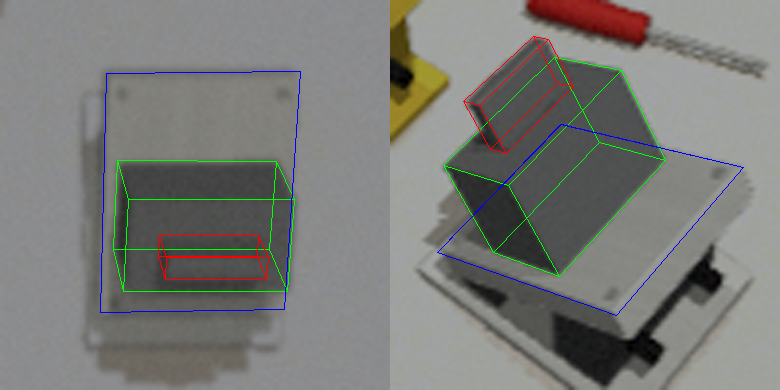

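```bash
python3 - <<'E'
import cv2,numpy as np
a=cv2.imread("pics/top0.png");b=cv2.imread("pics/scene0.png")
def r(i,x,y,w,h,s):
    im=cv2.resize(i[y:y+h,x:x+w],None,fx=s,fy=s,interpolation=cv2.INTER_CUBIC).astype(float)
    im=np.clip((im-30)*1.6,0,255).astype(np.uint8)
    for k in range(0,w,5):
        cv2.line(im,(int((k+.5)*s),0),(int((k+.5)*s),8),(0,0,255),1); cv2.putText(im,str(x+k),(int((k+.5)*s),20),0,.35,(0,0,255))
    for k in range(0,h,5):
        cv2.line(im,(0,int((k+.5)*s)),(8,int((k+.5)*s)),(0,0,255),1); cv2.putText(im,str(y+k),(10,int((k+.5)*s)),0,.35,(0,0,255))
    return im
cv2.imwrite("pics/d_top.png",r(a,318,134,54,46,13))
cv2.imwrite("pics/d_sc.png",r(b,232,242,65,66,9))
E
```

```text
(no output)
```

View pics/d_top.png

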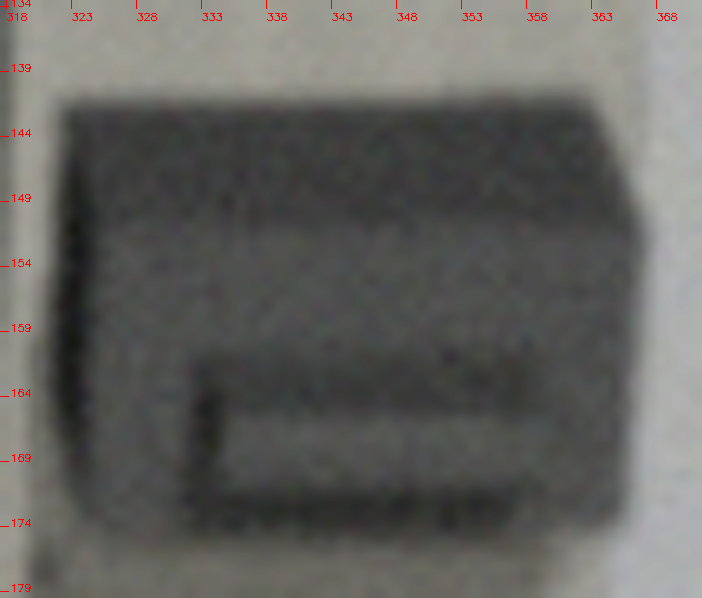

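View pics/d_sc.png

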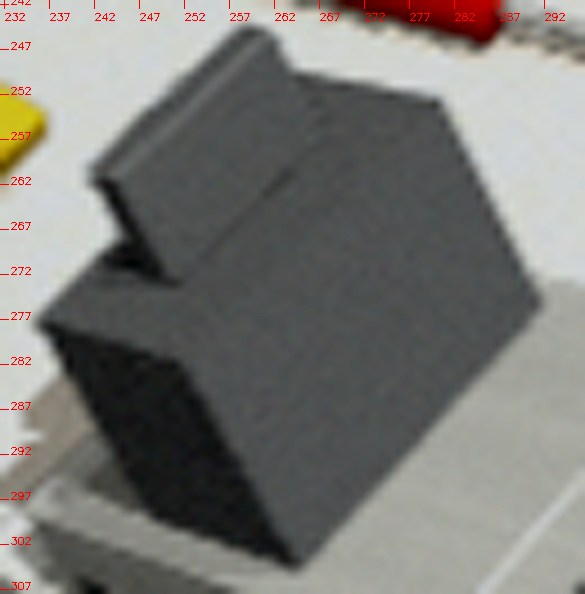

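```bash
cat > fit2.py <<'E'
from h import *
T=pickle.load(open("top0.pkl","rb"));Sc=pickle.load(open("scene0.pkl","rb"))
t=lambda a,b:((a+.5)/6.6-.5+300,(b+.5)/6.6-.5+105)
s=lambda a,b:((a+.5)/5.4-.5+220,(b+.5)/5.4-.5+235)
F,H='f','h'
obs=[(T,F,(.08,.06,0),t(128,90)),(T,F,(.08,-.06,0),t(450,92)),(T,F,(-.08,.06,0),t(122,497)),
(T,H,(.03,.05,0),(322.5,141.6)),(T,H,(.03,-.05,0),(362.9,141.2)),(T,H,(.03,.05,.07),(324.6,150.8)),(T,H,(.03,-.05,.07),(367.1,151.3)),
(T,H,(-.03,.05,.07),(324,174.6)),(T,H,(-.03,-.05,.07),(365.2,174.1)),
(T,H,(.007,.03,.106),(334.6,165.2)),(T,H,(.007,-.03,.106),(359.7,165.2)),(T,H,(-.007,.03,.106),(334.6,171.2)),(T,H,(-.007,-.03,.106),(359,171.2)),
(Sc,F,(.08,-.06,0),s(325,430)),(Sc,F,(.08,.06,0),s(497,236)),
(Sc,H,(.03,-.05,0),(264.6,304.6)),(Sc,H,(.03,.05,0),(291.8,274.8)),(Sc,H,(.03,.05,.07),(280.4,252.6)),(Sc,H,(.03,-.05,.07),(251.7,281.5)),(Sc,H,(-.03,-.05,.07),(235.6,277.3)),
(Sc,H,(-.007,.03,.106),(258.7,244.6)),(Sc,H,(.007,.03,.106),(261.5,245.9)),(Sc,H,(-.007,-.03,.106),(241.5,261.2)),(Sc,H,(.007,-.03,.106),(244.1,262.3))]
def adj(c,d):
    c=dict(c);c["rvec"]=(R.from_rotvec(d[3:]*.001)*R.from_rotvec(c["rvec"])).as_rotvec();c["tvec"]=c["tvec"]+d[:3]*.001;return c
def res(p):
    cs={id(T):adj(T,p[6:12]),id(Sc):adj(Sc,p[12:18])}
    return np.concatenate([proj(cs[id(c)],(face if k==F else hood)(p,q))[0]-z for c,k,q,z in obs])/.5
def full(p): return np.concatenate([res(p),p[6:18]/1.5,[(p[3]+.004)/.0007,p[4]/.0025,p[5]/.008]])
r=least_squares(full,np.r_[.6,-.15,0,-.004,0,0,np.zeros(12)],x_scale=np.r_[np.ones(6)*.01,np.ones(12)],loss='soft_l1')
print(r.x[:6].round(5),"cam",r.x[6:].round(2));print((res(r.x)*.5).reshape(-1,2).round(1).tolist())
cov=np.linalg.inv(r.jac.T@r.jac);print("sig",np.sqrt(np.diag(cov))[:6].round(4))
np.save("p.npy",r.x[:6]);np.save("cam.npy",r.x[6:])
for n in(.094,): print("hood_grip",hood(r.x,(0,0,n)))
print("module_grip",face(r.x,(0,0,.047)))
T2=adj(T,r.x[6:12]);S2=adj(Sc,r.x[12:18])
m=lambda a,b:((a+.5)/6-.5+140,(b+.5)/6-.5+115)
px=np.array([m(365,78),m(494,383),m(182,518),m(54,207)])
def mp(p): return (R.from_euler('z',p[2]).as_matrix()@np.array([[.075,-.075,.004],[-.075,-.075,.004],[-.075,.075,.004],[.075,.075,.004]]).T).T+[p[0],p[1],0]
for c,S_ in((T,Sc),(T2,S2)):
    f=lambda p:(proj(c,mp(p))-px).ravel()
    r2=least_squares(f,[.6,.2,0.3],x_scale=.01);print("mat",r2.x,f(r2.x).round(1),proj(S_,mp(r2.x)).round(1).tolist())
np.save("mat.npy",r2.x)
E
python3 fit2.py
python3 - <<'E'
import cv2,numpy as np
b=cv2.imread("pics/scene0.png");im=cv2.resize(b[180:245,312:387],None,fx=8,fy=8,interpolation=cv2.INTER_CUBIC)
cv2.imwrite("pics/d_mat.png",im)
E
```

```text
[ 0.63663 -0.18767 -0.01834 -0.00601  0.00069 -0.0027 ] cam [ 0.15 -0.04  0.49 -0.41  0.13  0.24  0.02  0.55  0.95  0.49 -0.41  0.03]
[[-0.2, 0.8], [0.7, 0.0], [-1.1, 0.1], [-0.6, -0.7], [-0.3, -0.5], [0.0, 0.0], [0.2, -0.8], [-0.3, -0.1], [0.4, 0.1], [-0.1, 0.4], [0.8, 0.2], [-0.4, 0.1], [1.2, -0.1], [-0.5, 0.8], [0.2, -1.1], [0.3, 0.8], [0.2, 0.9], [0.2, 0.2], [0.2, 0.7], [-0.6, -0.1], [-0.7, -0.6], [0.5, -1.1], [-1.1, -0.3], [0.3, -0.5]]
sig [0.0013 0.0017 0.0072 0.0009 0.0011 0.0073]
hood_grip [[ 0.58444827 -0.18602364  0.16340312]]
module_grip [[ 0.61313255 -0.18724253  0.12570319]]
mat [0.6252273  0.21195953 0.37676308] [ 0.3 -0.9  1.   0.4 -0.4  0.6 -0.9 -0.2] [[371.2, 233.3], [320.2, 222.6], [329.6, 188.5], [376.7, 197.7]]
mat [0.62520698 0.21239515 0.37704574] [ 0.3 -0.9  1.   0.4 -0.4  0.6 -0.9 -0.2] [[371.2, 233.4], [320.3, 222.7], [329.6, 188.6], [376.7, 197.8]]
```

View pics/d_mat.png

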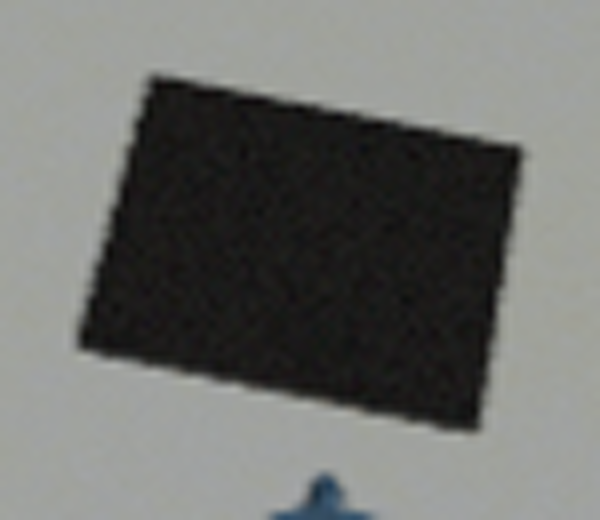

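```bash
cat >> h.py <<'E'
def tilt(p,sgn=1,dy=0):
    Rz=R.from_euler('z',p[2]+dy).as_matrix()@U
    u,v,n=Rz.T
    y=sgn*u;z=-n;x=np.cross(y,z)
    return R.from_matrix(np.c_[x,y,z]).as_rotvec(),u,v,n
def down(yaw): # tool y axis at heading yaw, z down
    y=np.array([np.cos(yaw),np.sin(yaw),0]);z=np.array([0,0,-1.]);x=np.cross(y,z)
    return R.from_matrix(np.c_[x,y,z]).as_rotvec()
HZ=0.0187
E
python3 - <<'E'
from h import *
from station import arm
p=np.load("p.npy");mat=np.load("mat.npy")
g=hood(p,(0,0,.094))[0]
for s in(1,-1):
    rv,u,v,n=tilt(p,s,p[5])
    print(s,rv)
    for k in(.12,.06,0,.08): print(k,arm.solve_ik(g+n*k-n*HZ,rv))
    mg=face(p,(0,0,.047))[0]
    print("m",arm.solve_ik(mg-n*HZ,rv),arm.solve_ik(mg+n*(.1-HZ),rv))
    for a in(0,mat[2],mat[2]-np.pi/2):
        print("mat",a,[arm.solve_ik([mat[0],mat[1],z],down(a+(0 if s==1 else np.pi))) for z in(.0793,.22)])
E
```

```text
1 [1.9450177  1.90450593 0.51031083]
0.12 [-0.05674292  0.05690341 -0.46616758 -0.03562942 -0.52467766 -3.0798357 ]
0.06 [-0.05432969  0.16491682 -0.48542518 -0.04300126 -0.39742534 -3.07311283]
0 [-0.05235972  0.27951981 -0.48539504 -0.05610471 -0.28291682 -3.06059406]
0.08 [-0.05508592  0.12802289 -0.48106474 -0.04007384 -0.43866954 -3.07582811]
m [-0.05210691  0.37424127 -0.45599176 -0.07194762 -0.2177191  -3.04443696] [-0.05510208  0.18268113 -0.47113702 -0.04436414 -0.39397932 -3.07112784]
mat 0 [array([ 0.57192558,  0.57430073, -0.08348567,  0.        , -0.91300993,
        2.56966707]), array([ 0.57192558,  0.45220513,  0.08604174,  0.        , -1.20463293,
        2.56966707])]
mat 0.3770457399776271 [array([ 0.57192558,  0.57430073, -0.08348567,  0.        , -0.91300993,
        2.94671281]), array([ 0.57192558,  0.45220513,  0.08604174,  0.        , -1.20463293,
        2.94671281])]
mat -1.1937505868172695 [array([ 5.71925585e-01,  5.74300728e-01, -8.34856670e-02,  8.88178420e-16,
       -9.13009932e-01,  1.37591648e+00]), array([ 5.71925585e-01,  4.52205133e-01,  8.604173
[... 563 characters left out ...]
7046481]
mat 0 [array([ 0.57192558,  0.57430073, -0.08348567,  0.        , -0.91300993,
       -0.57192558]), array([ 0.57192558,  0.45220513,  0.08604174,  0.        , -1.20463293,
       -0.57192558])]
mat 0.3770457399776271 [array([ 5.71925585e-01,  5.74300728e-01, -8.34856670e-02,  4.44089210e-16,
       -9.13009932e-01, -1.94879845e-01]), array([ 5.71925585e-01,  4.52205133e-01,  8.60417373e-02,  4.44089210e-16,
       -1.20463293e+00, -1.94879845e-01])]
mat -1.1937505868172695 [array([ 5.71925585e-01,  5.74300728e-01, -8.34856670e-02, -4.44089210e-16,
       -9.13009932e-01, -1.76567617e+00]), array([ 0.57192558,  0.45220513,  0.08604174,  0.        , -1.20463293,
       -1.76567617])]
```

```bash
python3 - <<'E'
from h import *
from station import arm,capture
p=np.load("p.npy");g=hood(p,(0,0,.094))[0];rv,u,v,n=tilt(p,-1,p[5])
t=lambda k,e=0.001:g+n*(k-HZ)+u*e
arm.move_to(t(.11),rv);print(arm.get_obs()["time"])
print(arm.move_linear(t(.02),feed=.09,until_force=15))
o=arm.get_obs();print(o["time"],o["tool_pos"]-t(.02),o["ft_force"])
for nme in("scene","top"):
    c=capture(nme);im=c["pixels"][:,:,::-1];x,y=(205,205) if nme=="scene" else (295,105)
    cv2.imwrite(f"pics/g_{nme}.png",cv2.resize(im[y:y+100,x:x+100],None,fx=5,fy=5,interpolation=cv2.INTER_CUBIC))
E
```

```text
3.0583
False
4.2083 [ 1.79597991e-04 -2.08058164e-05  6.87615246e-04] [ 0.27451288  0.1226587  -0.04150493]
```

View pics/g_scene.png

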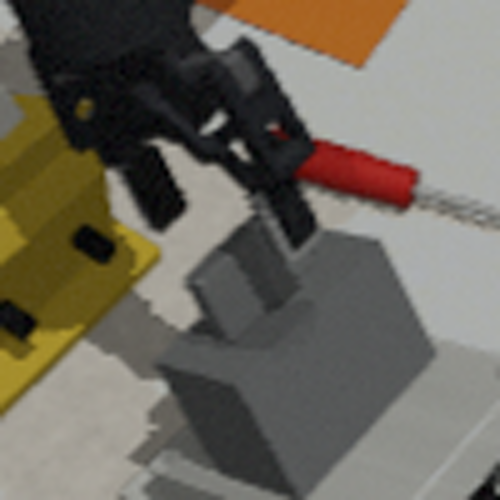

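View pics/g_top.png

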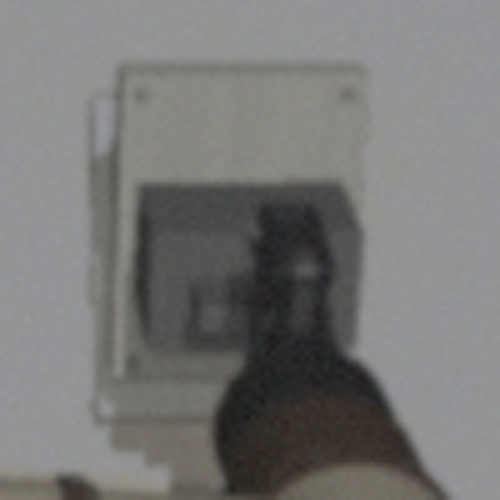

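```bash
python3 - <<'E'
from h import *
p=np.load("p.npy");g=hood(p,(0,0,.094))[0];rv,u,v,n=tilt(p,-1,p[5])
for nm,off in(("scene",(205,205)),("top",(295,105))):
    c=pickle.load(open(nm+"0.pkl","rb"))
    for s in(1,-1):
      for dv in(-.011,.011):
        q=proj(c,g+n*(.02-HZ+.013)+u*(.001+s*.0425)+v*dv)[0]; print(nm,s,dv,(q-off)*5)
    print("rib mid top",(proj(c,g+n*.012)[0]-off)*5)
    print("rib ends",(proj(c,np.array([g+n*.012+v*.03,g+n*.012-v*.03]))-off)*5)
E
```

```text
scene 1 -0.011 [276.60392081 262.7766013 ]
scene 1 0.011 [309.34260383 230.43664866]
scene -1 -0.011 [155.88147569 236.14955808]
scene -1 0.011 [188.02595754 206.27162177]
rib mid top [231.22466145 237.058135  ]
rib ends [[274.5985606  195.47401322]
 [186.24195978 280.1846738 ]]
top 1 -0.011 [291.32544394 229.38839188]
top 1 0.011 [242.79397501 229.70219482]
top -1 -0.011 [280.7659615 401.230934 ]
top -1 0.011 [233.60274335 401.56485132]
rib mid top [261.28009515 316.84309984]
rib ends [[196.16172785 317.28446498]
 [326.36816101 316.40194009]]
```

The fingers straddle the hood's rib: the tips sit near crop (300,240) and (165,220), against predicted (293,247) and (172,221). The scene matches the fit, so I'll go down and grip.

```bash
python3 - <<'E'
from h import *
from station import arm,capture
p=np.load("p.npy");g=hood(p,(0,0,.094))[0];rv,u,v,n=tilt(p,-1,p[5])
t=lambda k,e=0.001:g+n*(k-HZ)+u*e
B=np.c_[u,v,n].T
print(arm.move_linear(t(0.001),feed=.05,until_force=12))
f=lambda s:print(s,arm.get_obs()["time"].__round__(2),(B@arm.get_obs()["ft_force"]).round(1),(B@(arm.get_obs()["tool_pos"]-t(0.001))*1e3).round(2),round(arm.get_obs()["gripper_width"],4))
f("pre");arm.close_gripper(50);arm.hold(.2);f("closed")
arm.move_linear(t(.004),feed=.02);f("up3")
arm.move_linear(t(.006,.004),feed=.02);f("up5,shift3")
for nme in("scene",):
    c=capture(nme);im=c["pixels"][:,:,::-1];x,y=(205,205)
    cv2.imwrite(f"pics/h_{nme}.png",cv2.resize(im[y:y+120,x:x+120],None,fx=5,fy=5,interpolation=cv2.INTER_CUBIC))
E
```

```text
False
pre 4.84 [-0.5 -0.3  0.3] [-0.28  0.01 -0.49] 0.085
closed 5.69 [0.5 0.8 3.4] [ 0.26 -0.01  0.2 ] 0.0132
up3 5.99 [ 0.9  0.5 -0.6] [0.1  0.01 3.03] 0.0135
up5,shift3 6.33 [-0.8  0.1 -1.4] [2.61 0.01 4.9 ] 0.013
```

View pics/h_scene.png

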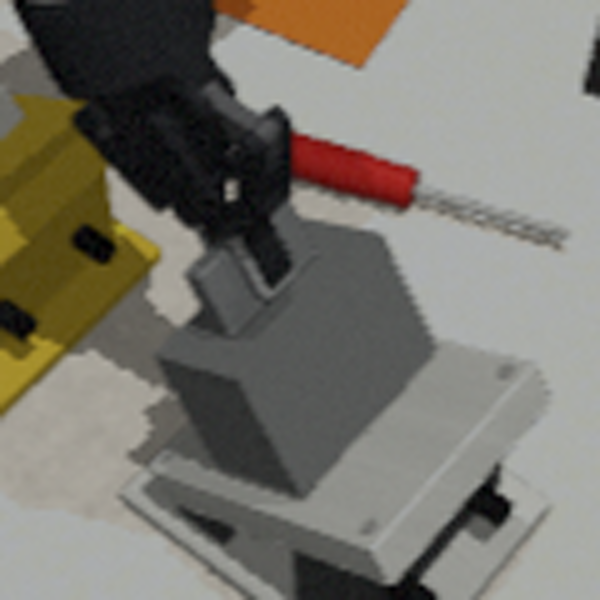

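Hood gripped: 13 mm jaw width, and only its own weight on the wrist. I'll lift it along the normal, watching for drag.

```bash
python3 - <<'E'
from h import *
from station import arm,capture
p=np.load("p.npy");g=hood(p,(0,0,.094))[0];rv,u,v,n=tilt(p,-1,p[5])
t=lambda k,e=0.004:g+n*(k-HZ)+u*e
B=np.c_[u,v,n].T
f=lambda s:print(s,arm.get_obs()["time"].__round__(2),(B@arm.get_obs()["ft_force"]).round(1),(B@(arm.get_obs()["tool_pos"]-t(0))*1e3).round(2),round(arm.get_obs()["gripper_width"],4))
for k in(.03,.055,.08,.09):
    h=arm.move_linear(t(k),feed=.05,until_force=4.5);f((k,h))
    if h: break
c=capture("scene");im=c["pixels"][:,:,::-1];x,y=(205,185)
cv2.imwrite(f"pics/i_scene.png",cv2.resize(im[y:y+140,x:x+140],None,fx=4.2,fy=4.2,interpolation=cv2.INTER_CUBIC))
E
```

```text
(0.03, False) 7.01 [ 0.  -0.6 -0.5] [5.00e-02 1.00e-02 3.03e+01] 0.0136
(0.055, False) 7.66 [-1.  -0.  -1.1] [4.000e-02 0.000e+00 5.521e+01] 0.0134
(0.08, False) 8.31 [-0.  -0.6 -0.9] [1.000e-02 1.000e-02 8.022e+01] 0.0132
(0.09, False) 8.66 [-1.1  0.7 -0.3] [ 0.31 -0.   90.39] 0.0133
```

View pics/i_scene.png

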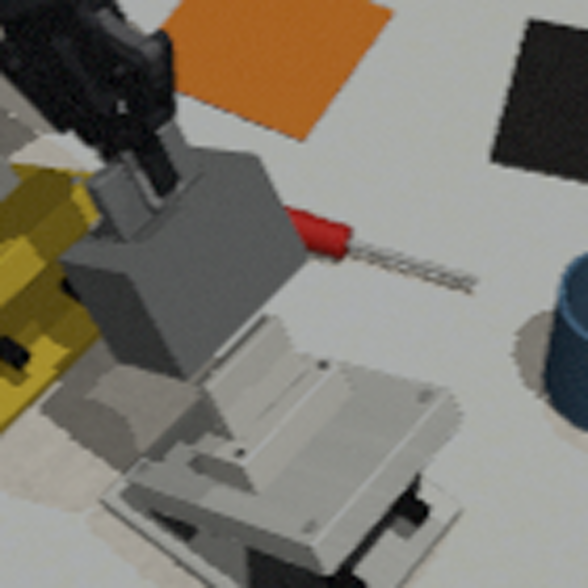

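The module is home with no stripe showing, and the hood is clear. I'll carry it to the mat.

```bash
python3 - <<'E'
from h import *
from station import arm,capture
p=np.load("p.npy");mat=np.load("mat.npy");g=hood(p,(0,0,.094))[0];rv,u,v,n=tilt(p,-1,p[5])
q=g+n*(.09-HZ)+u*.004
rd=down(mat[2]+np.pi)
arm.move_linear(q+[0,0,.04],feed=.1)
arm.move_linear([mat[0],mat[1],.23],rd,feed=.13)
arm.move_linear([mat[0],mat[1],.11],feed=.1);arm.hold(.2)
o=arm.get_obs();print(o["time"],o["tool_pos"],o["ft_force"],o["gripper_width"])
for nme,x,y in(("scene",290,130),("top",120,100)):
    c=capture(nme);im=c["pixels"][:,:,::-1]
    cv2.imwrite(f"pics/j_{nme}.png",cv2.resize(im[y:y+130,x:x+130],None,fx=4.2,fy=4.2,interpolation=cv2.INTER_CUBIC))
E
```

```text
14.0833 [0.6254276  0.21253679 0.11060309] [ 0.23391392 -0.65379691 -1.23491538] 0.013227878444394547
```

View pics/j_scene.png

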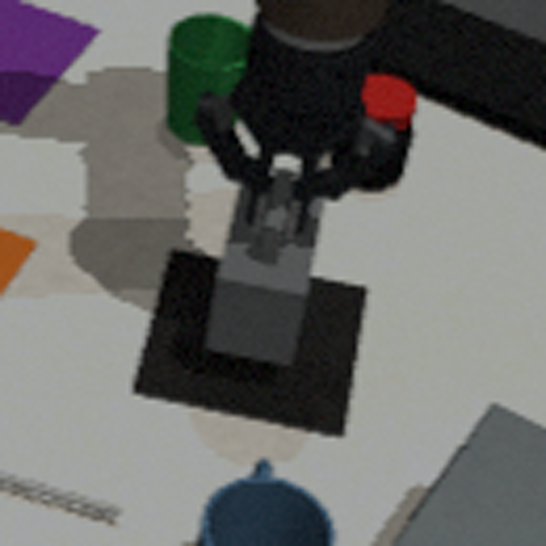

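View pics/j_top.png

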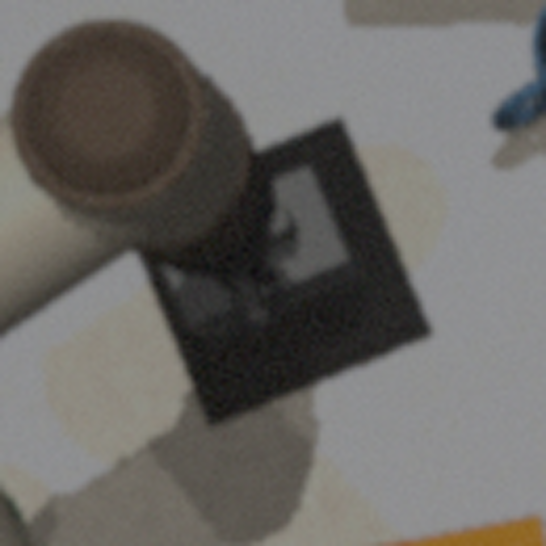

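Hood is upright over the mat's middle in both views. I'll lower it until it touches.

```bash
python3 - <<'E'
from h import *
from station import arm,capture
mat=np.load("mat.npy")
arm.move_linear([mat[0],mat[1],.088],feed=.06)
print(arm.move_linear([mat[0],mat[1],.074],feed=.008,until_force=3))
o=arm.get_obs();print(o["time"],o["tool_pos"],o["ft_force"])
arm.hold(.2);arm.gripper_open();arm.hold(.2)
print(arm.get_obs()["time"],arm.get_obs()["ft_force"])
arm.move_linear([mat[0],mat[1],.20],feed=.1)
print(arm.get_obs()["time"])
for nme,x,y in(("scene",290,130),("top",120,100)):
    c=capture(nme);im=c["pixels"][:,:,::-1]
    cv2.imwrite(f"pics/k_{nme}.png",cv2.resize(im[y:y+130,x:x+130],None,fx=4.2,fy=4.2,interpolation=cv2.INTER_CUBIC))
E
```

```text
True
15.7417 [0.62526893 0.21218967 0.08000796] [-0.52083444 -0.3968646   4.66948527]
16.8333 [-0.20270239  0.05594198 -0.50773541]
18.1917
```

View pics/k_scene.png

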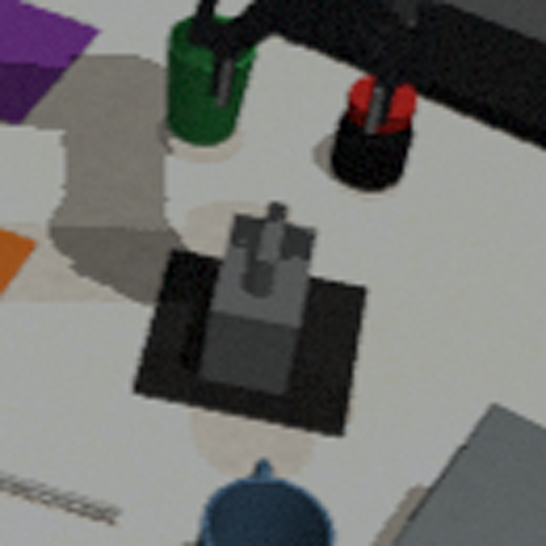

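View pics/k_top.png

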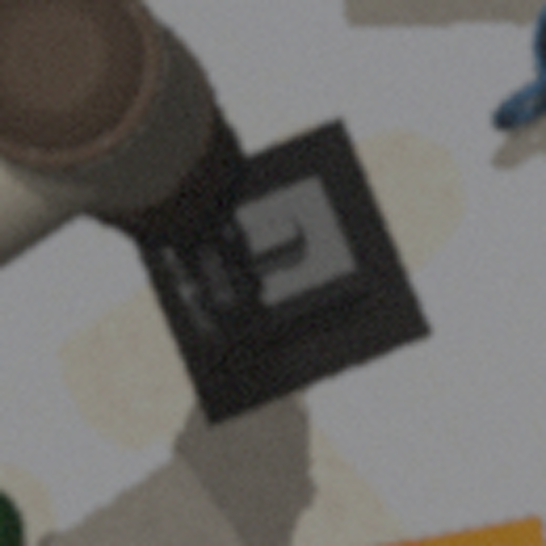

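Contact came at z = 0.080, as predicted; the hood stands upright on the mat. Now I'll measure the uncovered module.

```bash
python3 - <<'E'
from h import *
from station import arm,capture
p=np.load("p.npy")
for nme,x,y in(("scene",225,230),("top",305,110)):
    c=capture(nme);pickle.dump(c,open(nme+"1.pkl","wb"));im=np.ascontiguousarray(c["pixels"][:,:,::-1]);s=8
    w=cv2.resize(im[y:y+75,x:x+75],None,fx=s,fy=s,interpolation=cv2.INTER_CUBIC)
    w=np.clip((w.astype(float)-60)*(1.25 if nme=="scene" else 1.9),0,255).astype(np.uint8)
    cv2.imwrite(f"pics/l_{nme}0.png",w)
    for q in[(a,b,z) for z in(.022,.062) for a in(-.007,.007) for b in(-.03,.03)]+[(a,b,z) for z in(0,.022) for a in(-.022,.022) for b in(-.042,.042)]:
        r=proj(c,face(p,q))[0];r=(r-[x,y]+.5)*s;cv2.circle(w,tuple(map(int,r.round())),3,(0,0,255) if abs(q[0])<.01 else (255,0,0),1)
        print(nme,q,r.round())
    cv2.imwrite(f"pics/l_{nme}.png",w)
E
```

```text
scene (-0.007, -0.03, 0.022) [264. 478.]
scene (-0.007, 0.03, 0.022) [395. 340.]
scene (0.007, -0.03, 0.022) [296. 488.]
scene (0.007, 0.03, 0.022) [427. 348.]
scene (-0.007, -0.03, 0.062) [205. 373.]
scene (-0.007, 0.03, 0.062) [341. 236.]
scene (0.007, -0.03, 0.062) [237. 382.]
scene (0.007, 0.03, 0.062) [373. 243.]
scene (-0.022, -0.042, 0) [234. 552.]
scene (-0.022, 0.042, 0) [415. 360.]
scene (0.022, -0.042, 0) [335. 586.]
scene (0.022, 0.042, 0) [516. 386.]
scene (-0.022, -0.042, 0.022) [203. 496.]
scene (-0.022, 0.042, 0.022) [386. 305.]
scene (0.022, -0.042, 0.022) [303. 529.]
scene (0.022, 0.042, 0.022) [488. 329.]
top (-0.007, -0.03, 0.022) [406. 370.]
top (-0.007, 0.03, 0.022) [209. 372.]
top (0.007, -0.03, 0.022) [408. 326.]
top (0.007, 0.03, 0.022) [211. 328.]
top (-0.007, -0.03, 0.062) [426. 417.]
top (-0.007, 0.03, 0.062) [224. 419.]
top (0.007, -0.03, 0.062) [428. 373.]
top (0.007, 0.03, 0.062) [226. 375.]
top (-0.022, -0.042, 0) [431. 390.]
top (-0.022, 0.042, 0) [162. 392.]
top (0.022, -0.042, 0) [440. 255.]
top (0.022, 0.042, 0) [166. 258.]
top (-0.022, -0.042, 0.022) [442. 415.]
top (-0.022, 0.042, 0.022) [169. 418.]
top (0.022, -0.042, 0.022) [451. 279.]
top (0.022, 0.042, 0.022) [173. 282.]
```

View pics/l_scene.png

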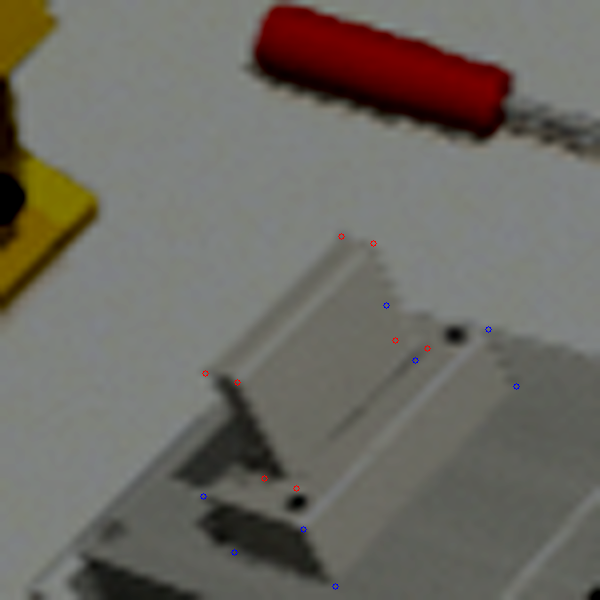

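View pics/l_top.png

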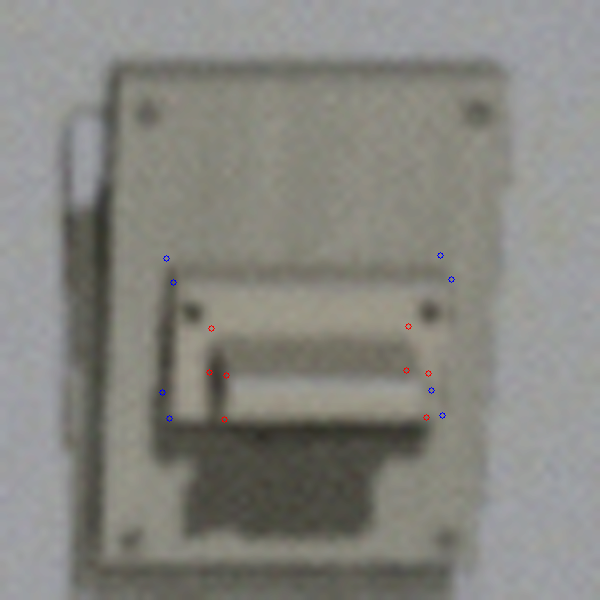

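The fit's projected corners land within about 1 px of the module's rib in both views, and no stripe shows. Next I'll grip the rib.

```bash
python3 - <<'E'
from h import *
from station import arm,capture
p=np.load("p.npy");mat=np.load("mat.npy");g=face(p,(0,0,.047))[0];rv,u,v,n=tilt(p,-1)
t=lambda k:g+n*(k-HZ)
B=np.c_[u,v,n].T
def av(N=15):
    a=[]
    for _ in range(N): arm.hold(.02);a.append(arm.get_obs()["ft_force"])
    return B@np.mean(a,0)
def f(s):
    F=av();o=arm.get_obs();print(s,round(o["time"],2),F.round(2),(B@(o["tool_pos"]-t(0))*1e3).round(2),round(o["gripper_width"],4))
arm.move_linear([mat[0],mat[1],.25],feed=.12)
arm.move_to(t(.11),rv);f("pre")
print(arm.move_linear(t(.015),feed=.09,until_force=12))
print(arm.move_linear(t(0),feed=.03,until_force=12));f("at")
arm.close_gripper(90);arm.hold(.2);f("closed")
c=capture("scene");im=c["pixels"][:,:,::-1];x,y=(205,205)
cv2.imwrite(f"pics/m_scene.png",cv2.resize(im[y:y+110,x:x+110],None,fx=5,fy=5,interpolation=cv2.INTER_CUBIC))
E
```

```text
pre 20.72 [ 0.06 -0.11 -0.03] [  0.45   0.65 109.69] 0.0855
False
False
at 22.82 [ 0.01  0.11 -0.01] [ 0.14 -0.01  0.15] 0.0854
closed 23.93 [-2.69  0.59  5.64] [-0.78 -0.03  0.2 ] 0.0127
```

View pics/m_scene.png

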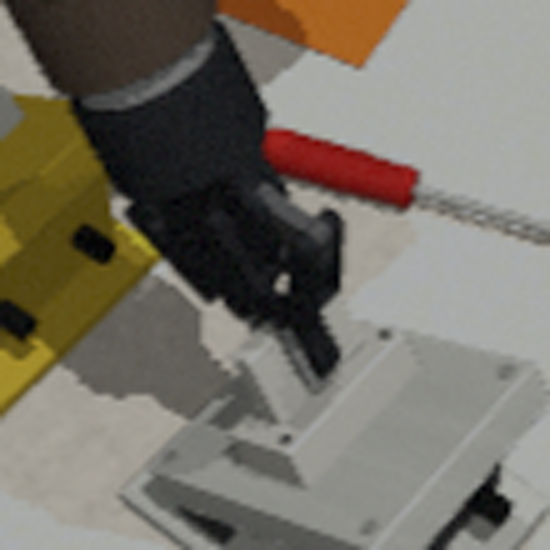

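```bash
cat > pull.py <<'E'
from h import *
from station import arm,capture
p=np.load("p.npy");g=face(p,(0,0,.047))[0];rv,u,v,n=tilt(p,-1)
t=lambda k:g+n*(k-HZ)-u*.0008
B=np.c_[u,v,n].T
def av(N=6):
    a=[]
    for _ in range(N): arm.hold(.02);a.append(arm.get_obs()["ft_force"])
    return B@np.mean(a,0)
def f(s,N=6):
    F=av(N);o=arm.get_obs();print(s,round(o["time"],2),F.round(2),(B@(o["tool_pos"]-t(0))*1e3).round(2),round(o["gripper_width"],4),flush=True);return F[2]
def pic(name):
    c=capture("scene");im=c["pixels"][:,:,::-1];x,y=(230,250)
    cv2.imwrite(f"pics/{name}.png",cv2.resize(im[y:y+75,x:x+75],None,fx=8,fy=8,interpolation=cv2.INTER_CUBIC))
E
python3 - <<'E'
from pull import *
for k in(.0005,.001,.002,.003,.004,.005,.006):
    arm.move_linear(t(k),feed=.003)
    if f(k)<-12: break
pic("n1")
E
```

```text
0.0005 24.55 [-1.44  0.02 -0.55] [-0.    0.01  0.27] 0.0129
0.001 24.97 [-0.19 -0.56 -4.51] [-0.01  0.02  0.78] 0.0128
0.002 25.55 [-0.31 -0.65 -5.24] [-0.01  0.01  1.98] 0.0132
0.003 26.13 [-0.59 -0.78 -6.25] [-0.04  0.01  2.97] 0.0128
0.004 26.72 [-0.07 -0.33 -7.  ] [-0.02  0.03  3.97] 0.013
0.005 27.3 [-0.11 -0.82 -7.62] [-0.02  0.03  4.96] 0.0131
0.006 27.88 [-0.26 -0.41 -8.71] [-0.03 -0.01  5.98] 0.0129
```

View pics/n1.png

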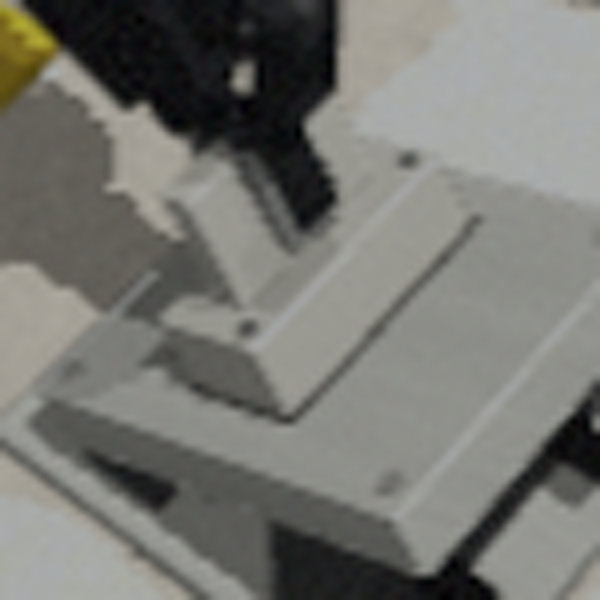

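The force follows 4 N + 0.8 N/mm, and the stripe is starting to show as a thin line at the foot. Continuing to 12 N.

```bash
python3 - <<'E'
from pull import *
for k in(.007,.008,.009,.0098,.0103):
    arm.move_linear(t(k),feed=.003)
    F=f(k)
F=f("fine",25)
pic("n2")
E
```

```text
0.007 28.52 [ 0.1  -0.48 -9.51] [-0.02  0.02  6.96] 0.013
0.008 29.1 [  0.41  -0.23 -10.4 ] [0.01 0.02 7.92] 0.0127
0.009 29.68 [  0.19  -0.74 -10.64] [-0.03  0.    8.83] 0.0128
0.0098 30.2 [  0.56  -0.65 -11.64] [-0.03  0.03  9.56] 0.0129
0.0103 30.62 [  0.62  -0.64 -11.62] [-0.02  0.03 10.  ] 0.0126
fine 31.03 [  0.67  -0.84 -11.65] [-0.06  0.01  9.99] 0.0125
```

View pics/n2.png

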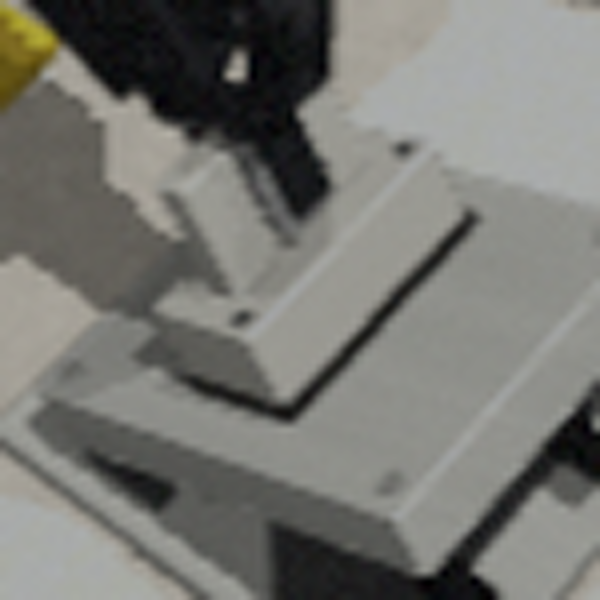

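That is 11.65 N, about 9.6 mm out. I'll go slightly further, then hold.

```bash
python3 - <<'E'
from pull import *
arm.move_linear(t(.011),feed=.003);F=f("a",20)
k=.011
while F>-12.15 and k<.0125:
    k+=.0004;arm.move_linear(t(k),feed=.003);F=f(k,20)
arm.hold(1.2);f("held",20)
pic("n3")
open("k.txt","w").write(str(k))
E
```

```text
a 31.8 [  0.6   -0.8  -12.27] [-0.02  0.02 10.64] 0.0129
held 33.33 [  0.86  -0.95 -12.2 ] [-0.02  0.04 10.64] 0.0129
```

View pics/n3.png

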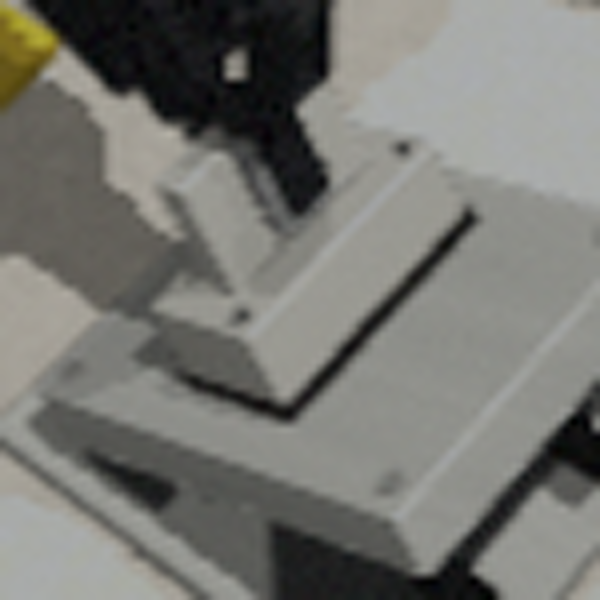

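Held at 12.2 N for over 1.5 s with the full stripe out. Now I'll ease it home.

```bash
python3 - <<'E'
from pull import *
arm.move_linear(t(.004),feed=.005);f("4")
arm.move_linear(t(.0015),feed=.004);f("1.5")
for k in(.001,.0007,.0004,.0001,-.0002,-.0005):
    arm.move_linear(t(k),feed=.003)
    if f(k)>2.5: break
pic("n4")
E
```

```text
4 35.03 [-0.31 -0.18 -6.92] [-0.01  0.01  4.03] 0.0128
1.5 35.91 [-0.54  0.2  -5.51] [ 0.02 -0.    1.56] 0.0124
0.001 36.33 [-0.63  0.35 -4.85] [-0.05 -0.02  1.01] 0.0131
0.0007 36.67 [-0.55  0.35 -3.94] [-0.    0.01  0.72] 0.0128
0.0004 37.02 [-0.78  0.48 -4.22] [ 0.   -0.01  0.42] 0.0129
0.0001 37.38 [-1.36  0.22 -1.49] [ 0.01 -0.03  0.26] 0.0129
-0.0002 37.73 [-2.47  0.95  4.61] [ 0.01 -0.02  0.21] 0.013
```

View pics/n4.png

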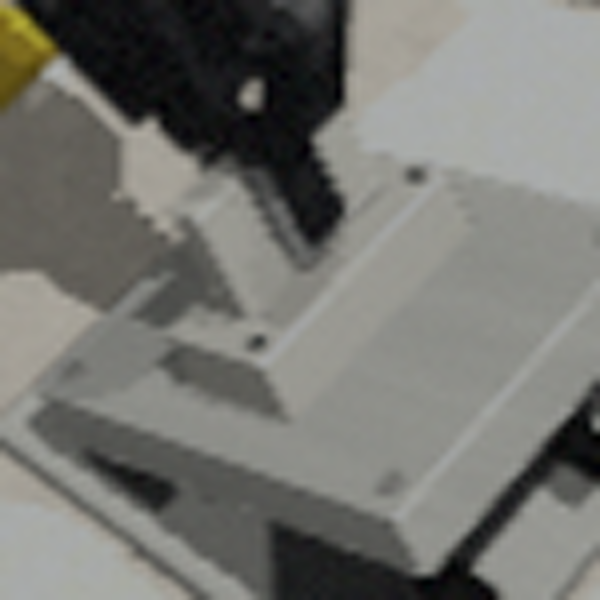

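The module is home: no stripe shows and the tool feels the seat at +4.6 N. I'll let go, back off and check.

```bash
python3 - <<'E'
from pull import *
arm.gripper_open();arm.hold(.1);f("open")
arm.move_linear(t(.03),feed=.04);arm.move_linear(t(.13),feed=.1);f("off")
for nme in("scene","top"):
    c=capture(nme);pickle.dump(c,open(nme+"2.pkl","wb"));cv2.imwrite(f"pics/z_{nme}.png",c["pixels"][:,:,::-1])
pic("z_mod")
# hood check: expected corners on mat
m=np.load("mat.npy");Rz=R.from_euler('z',m[2]).as_matrix()
for nme,x,y in(("scene",300,140),("top",140,110)):
    c=pickle.load(open(nme+"2.pkl","rb"));w=cv2.resize(np.ascontiguousarray(c["pixels"][y:y+100,x:x+100,::-1]),None,fx=4,fy=4,interpolation=cv2.INTER_CUBIC)
    w=np.clip(w.astype(float)*1.5,0,255).astype(np.uint8)
    P=[[a,b,.004+z] for z in(0,.07) for a,b in((-.03,-.05),(.03,-.05),(.03,.05),(-.03,.05))]+[[a,b,.11] for a,b in((-.007,-.03),(.007,-.03),(.007,.03),(-.007,.03))]
    for q in proj(c,np.array(P)@Rz.T+[m[0],m[1],0]): cv2.circle(w,tuple(map(int,((q-[x,y]+.5)*4))),3,(0,0,255),1)
    cv2.imwrite(f"pics/z_h{nme}.png",w)
a,b=[cv2.imread(f"pics/z_h{k}.png") for k in("scene","top")];cv2.imwrite("pics/z_h.png",np.hstack([a,b]))
E
```

```text
open 38.67 [ 0.04 -0.3   0.14] [ 0.02 -0.02 -0.18] 0.0854
off 40.83 [-0.1  -0.01 -0.13] [-5.8000e-01  2.0000e-02  1.2922e+02] 0.0855
```

View pics/z_h.png

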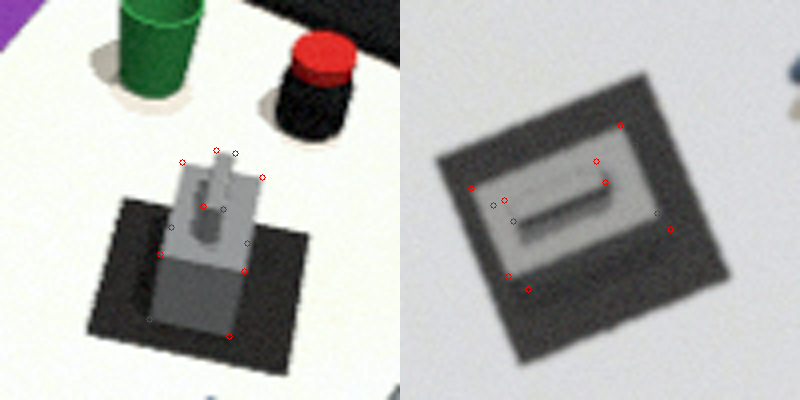

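View pics/z_mod.png

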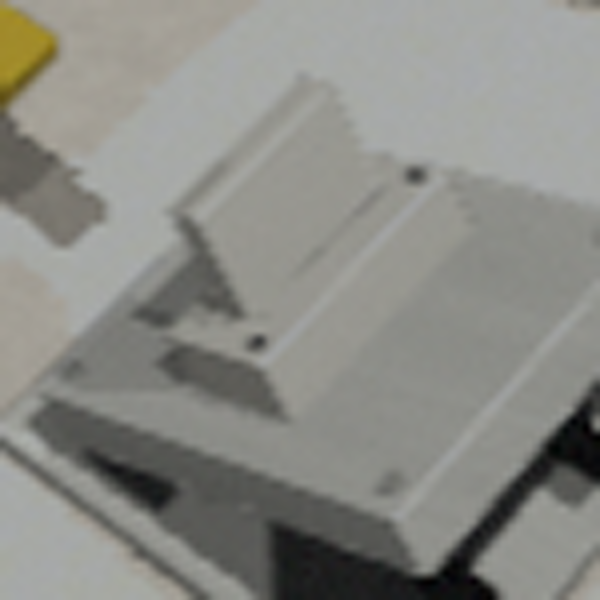

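View pics/z_scene.png

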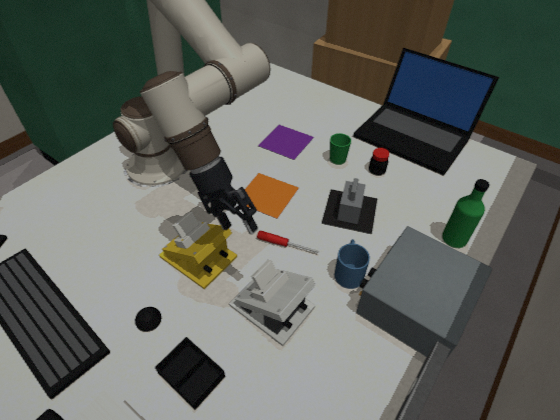

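```bash
python3 -c "
from station import arm
arm.hold(.3);arm.job_done();print(arm.get_obs()['time'])"
```

```text
the job is handed in; nothing more can be done
the job is handed in; nothing more can be done
```

The job is done and handed in at about 41 s, inside the 67 s limit. No verdict was reported.

- **Hood:** I lifted it along the plate's normal. The wrist felt only the hood's own weight, and no stripe showed on the module, so the module stayed home. It now stands upright, open side down, on the black mat. It touched down gently: the set-down stopped on a 3 N trigger and read about 4.7 N. In the last pictures it sits within about 2 mm of the middle.
- **Module:** I pulled it out by its rib slowly, with the force rising as the latch description predicts, to 12.2–12.3 N, about 10.3 mm out with the whole stripe visible. I held it there for over 1.5 s, well short of 18 N. I then eased it back until it seated (about 4.6 N of push) and let go. The last picture shows no stripe.
- **The rest:** The gripper was about 13 cm clear of the module and touching nothing. In the last scene picture the bystanders look unmoved; I did not measure them.
- **Disagreement:** The first camera fit put the hood 6 mm down-slope of centre, where its play allows only 4 mm. That is within the calibration error, and every grasp and contact height agreed with the fit.

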